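# Moving-tag read check on the ear tag carousel

## Task

Check that the tag reader can read a moving tag: take the reader from its charging pad, set the tag carousel turning at about one turn every four to twelve seconds, let it coast untouched, and follow the yellow electronic tag with the reader, upright and centred over the tag about 3 cm above it, for at least eight seconds without a break. Never spin the carousel faster than a turn in two and a half seconds, and do not bang it with the reader. Then stand the reader upright back in the middle of its charging pad and let go, leaving the other things on the ledge where they are.

Things in the scene. Friction and masses are not known exactly. Their poses are not given: they have to be found in the camera images.
- carousel (a joint): Turning angle of the tag carousel (rad, counter-clockwise from above positive, endless): a grey round tray, 280 mm wide, on a free ball bearing with upright axis. Mass 1.5 kg (hidden factor 0.75 to 1.7), moment of inertia 0.014 kg m2 times that factor, drag 0.0005 N m plus 0.0004 N m per rad/s: pushed to a turn in 4.5 s it coasts, losing 0.03 to 0.1 rad/s each second.
- hub (a point): Centre of the top of the carousel's steel hub (44 mm wide), on its axis, 60 mm above the ledge; fixed in a run. The tray floor is 35 mm above the ledge. Three of its four pockets hold only flat tags under 4 mm high, fixed (white, blue, orange, counter-clockwise from the yellow tag's pocket).
- wall (a point): Middle of the top edge of one of four upright green radial walls that divide the tray into quarter pockets, 78 mm from the axis, 60 mm above the ledge (25 mm above the tray floor). Each wall is 5 mm thick and runs from 20 to 135 mm from the axis; pushed sideways it turns the tray. This one stands 45 degrees counter-clockwise of the yellow tag, the others every 90 degrees.
- tag (a point): Centre of the top face of the yellow electronic tag, a round button 40 mm wide and 10 mm high fixed to the tray floor in the middle of its pocket, 95 mm from the carousel's axis; the top face is 45 mm above the ledge. It turns with the carousel.
- reader: Loose tag reader, 0.25 kg, standing upright: orange round antenna head 54 mm wide, 26 mm high, black neck 40 mm wide, upright round grey handle 34 mm wide from 38 to 125 mm above the underside. Origin: centre of the underside (antenna face); z up. It reads only with the face within 15 mm level of the tag's centre, 10 to 50 mm above the tag's top, and within 0.25 rad of upright.
- reader_grip (a point): Point on the reader's axis 95 mm above its underside: where to grip the handle from above.
- pad: Charging pad, fixed: black square plate 120 x 120 mm and 10 mm thick, flat top. Origin: centre of its underside on the ledge, z up; the reader stands at the middle of its top.
- rasp: Bystander: loose steel hoof rasp 385 mm long, 42 mm wide and 20 mm high with wooden handle, lying beyond the carousel. Origin near its middle, on the ledge; x along the rasp.
- pin_box: Bystander: loose open clear plastic pin box 110 x 80 x 40 mm. Origin: centre of its underside.
- torch: Bystander: loose aluminium torch 150 mm long, 40 mm high, lying. Origin: under its middle, on the ledge; x towards the lamp.
- jug: Bystander: loose blue drench measuring jug, 104 mm wide and 130 mm high, with a handle. Origin: centre of its underside.
- key: Bystander: loose brass cam-lock key, 75 mm long, 6 mm thick, lying flat. Origin: under the centre of its round bow.
There are look-alikes about, which are no part of the job. What is meant by the pad is not blue or purple, and is the larger of those in its own colour.

How it is judged:
By the outcome, as a careful person would: the job done as asked, in the order asked, and still so for the second after the job is handed in, with the robot touching nothing.
It also fails if it takes over 70 s, if anything falls off the work surface, if the arm or the gripper's body presses on something with over 40 N, if the wrist force passes 120 N, or if a joint passes its speed limit or range.

## Robot

A 6-joint arm with a two-finger parallel gripper is mounted at the origin on the work surface. World frame = base frame: x ahead of the robot, y to its left, z up, the work surface at z = 0. Lengths are in m, angles in rad, forces in N, time in s.
With the tool pointing down it reaches from about 0.325 to 0.75 m from the base axis. Payload 7.6 kg.
Tool frame: the origin (TCP) lies at the very end of the fingers, on their centre line; the grasp point (between the pads) lies 19 mm behind it (ctrl.pinch_z is the distance from the TCP to the grasp point, in m); z points along the fingers, y is the line along which they close (so a half turn about z gives the same grasp; the last joint's range is limited). The gripper opens to 85 mm and grips with 20 to 120 N. Pads are 22 mm wide; open, the fingers measure 114 mm over their backs; the gripper's body (76 mm by 85 mm) begins 54 mm behind the grasp point. The pads swing forward as they close: fully open they stand 13 mm farther back than shut.
Start: joints at [1.217, 0.052, 1.401, -0, 1.689, -0.07], TCP at [0.147, 0.504, 0.231] pointing down, gripper open.
Joint ranges: [-2.9, 2.9], [-0.91, 2.17], [0.12, 2.37], [-1.06, 4.2], [0.26, 2.73], [-2.93, 2.93]. Speed limits (rad/s): [2.57, 2.57, 3.01, 3.14, 3.14, 3.14].

## Interface

Orientations are given as a unit quaternion [w, x, y, z].
In Python, from cell import ctrl gives the robot as it stands. The module is installed in compiled form; this text tells all that it offers.
- The arm moves only by the shell command python3 -m jog 'ROWS' [FORCE]. ROWS is text: rows parted by semicolons, each of 7 numbers parted by spaces: the opening, from 0 (shut) to 1 (fully open), then the shift along the world's x, y, z in units of 500 mm (1.0 is 500 mm), then the turn, a rotation vector about the world's x, y, z in units of pi rad (1.0 is pi rad). A call has 1 to 5 rows; each row is the pose to reach, as a shift and turn from the pose commanded when the call began, turning the shorter way round; what a row does not reach only later rows make up. A row lasts 1/10 s, in which the tool goes at most 50 mm and 8.59 degrees, less where a joint would pass 70% of its speed; a pose out of reach is approached as far as the arm can. A call with a number of a shift or a turn outside -1 to 1 is refused whole. A call with a gripper value outside its range is refused whole. The fingers move at their own pace and stop on an object; FORCE is the grip in N (left out, the last holds). Time passes only in rows, so rows that repeat a pose let the fingers close. It gives the time, the measured TCP pose, the force, the opening and the grip force at its end, in the units of the state.
- ctrl.get_obs(): the state, without advancing time (a new reading comes with each control period).
- ctrl.grab_frame(name): name is "scene" or "top" or "wrist"; returns a dict with "color" (480x640x3 uint8, blue, green, red), "fx", "fy", "cx", "cy" (pixels), "R" (3x3) and "t" (3): a world point X has camera coordinates R X + t. Camera axes: x right, y down, z forward; pixel columns grow to the right and rows downward; lengths in m; the calibration is good to about 2 mm. A picture is of the moment at which its call begins. There is no depth.
- ctrl.sign_off(): hands the job in; it is judged then, once.
The state is a dict: "time_s": time; "qpos": joint angles; "qd": joint speeds; "joint_efforts": joint torques, N m; "eef_pos": TCP position; "ee_rot": TCP orientation; "force": force on the tool from outside, world axes, zero at the start; "moment": the same for the moment, N m; "grip_width": opening from 0.0 (shut) to 1.0 (fully open); "grip_force": force on a finger pad.
Only numpy, scipy, OpenCV 4.12 (cv2) and the standard library are available. Lean on these libraries where they do the work, as an engineer would, in place of code of your own. Each camera call takes 0.05 s, during which the arm holds its last target. There are 200 camera calls.

## Working session

There is one attempt and no reset: what is moved stays moved. The work goes in short steps, Python scripts to look and compute and a shell command to move; the robot and the scene stay as the last step left them, time stands still between calls to the robot, and variables do not carry over. Pictures are saved under pics/ and viewed, at most 10 in all, crops included, and the job is handed in when it is done.

```bash
mkdir -p pics
cat > h.py <<'E'
import numpy as np, cv2
from cell import ctrl
def ray(f,u,v,z):
    R=np.array(f["R"]);t=np.array(f["t"]);c=-R.T@t
    d=R.T@np.array([(u-f["cx"])/f["fx"],(v-f["cy"])/f["fy"],1]); return c+d*(z-c[2])/d[2]
def proj(f,X):
    p=np.array(f["R"])@np.array(X)+np.array(f["t"]); return np.array([f["fx"]*p[0]/p[2]+f["cx"],f["fy"]*p[1]/p[2]+f["cy"]])
E
python3 - <<'E'
from h import *
for n in ["scene","top"]:
    f=ctrl.grab_frame(n); cv2.imwrite(f"pics/{n}0.png",f["color"])
    R=np.array(f["R"]);print(n,f["fx"],-R.T@np.array(f["t"]),R.round(2).tolist())
o=ctrl.get_obs();print({k:np.round(o[k],3).tolist() for k in o})
E
```

```text
scene 614.1454488117997 [ 1.10339534 -0.73868748  1.23017129] [[0.79, 0.62, 0.02], [0.49, -0.61, -0.63], [-0.38, 0.5, -0.78]]
top 575.2630004116043 [ 0.37464011 -0.00647354  1.71808949] [[0.02, -1.0, 0.0], [-0.99, -0.02, -0.11], [0.11, -0.0, -0.99]]
{'time_s': 0.1, 'qpos': [1.217, 0.053, 1.402, 0.0, 1.689, -0.07], 'qd': [0.001, -0.001, -0.003, -0.001, 0.001, -0.001], 'joint_efforts': [0.001, -38.258, -36.099, -0.0, 0.005, 0.0], 'eef_pos': [0.147, 0.504, 0.231], 'ee_rot': [-0.0, 0.141, 0.99, -0.001], 'force': [0.446, -0.043, -1.108], 'moment': [0.012, -0.011, 0.031], 'grip_force': 0.0, 'grip_width': 0.998}
```

View pics/top0.png

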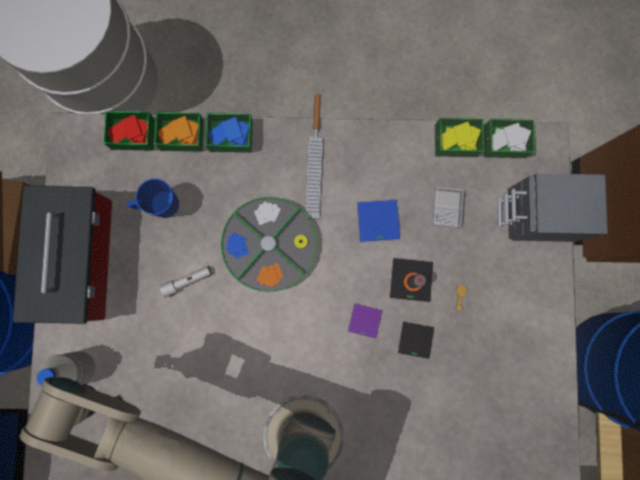

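View pics/scene0.png

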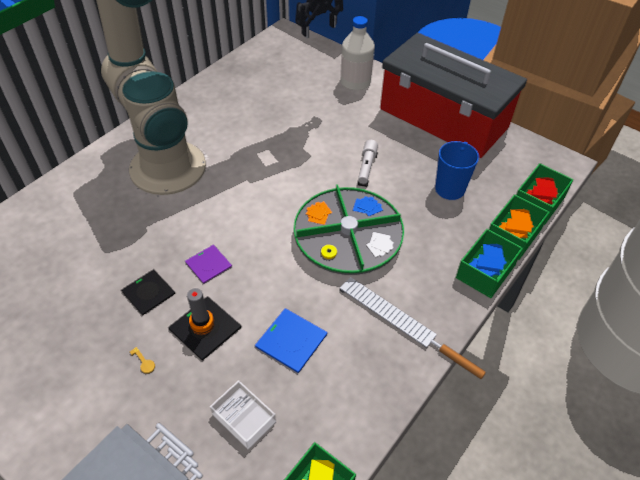

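The top view shows the hub at about (268,243), the yellow tag at (301,241), and the reader on the larger black pad at (412,280). The rasp lies above right of the carousel, and the scene view agrees with this layout.

```bash
cat >> h.py <<'E'
def blob(im,lo,hi,roi,amin=20):
    x0,y0,x1,y1=roi; m=cv2.inRange(cv2.cvtColor(im[y0:y1,x0:x1],cv2.COLOR_BGR2HSV),lo,hi)
    n,_,s,c=cv2.connectedComponentsWithStats(m); 
    return [(s[i][4],(c[i]+[x0,y0]).round(1).tolist(),s[i][:4].tolist()) for i in range(1,n) if s[i][4]>=amin]
E
python3 - <<'E'
from h import *
fs={n:ctrl.grab_frame(n) for n in ["top","scene"]}
for n,roi,rp in [("top",(215,190,325,298),(380,250,440,305)),("scene",(285,180,412,275),(165,280,245,360))]:
    f=fs[n]; im=f["color"]
    print(n)
    for c,lo,hi in [("yel",(22,120,120),(34,255,255)),("or",(8,150,120),(18,255,255)),("blu",(100,120,80),(125,255,255))]:
        b=blob(im,lo,hi,roi); print(c,[(x,ray(f,*x[1],.045 if c=="yel" else .037).round(4)) for x in b])
    m=cv2.inRange(cv2.cvtColor(im,cv2.COLOR_BGR2HSV),(50,80,20),(85,255,255)); k=np.zeros_like(m);x0,y0,x1,y1=roi;k[y0:y1,x0:x1]=255
    p=np.argwhere(m&k)[:,::-1].astype(np.int32); h=cv2.convexHull(p); e=cv2.fitEllipse(h); print("rim ell",e, ray(f,*e[0],.045).round(4))
    print("reader orange",[(x,ray(f,*x[1],.03).round(4)) for x in blob(im,(3,140,80),(20,255,255),rp)])
    print("pad dark",[(x,ray(f,*x[1],.01).round(4)) for x in blob(im,(0,0,0),(180,255,60),rp,300)])
    x0,y0,x1,y1=rp; 
hub=cv2.resize(fs["scene"]["color"][270:370,150:260],None,fx=5,fy=5,interpolation=2)
t=cv2.resize(fs["top"]["color"][190:320,215:445],None,fx=3,fy=3,interpolation=2)
s2=cv2.resize(fs["scene"]["color"][180:280,285:415],(345*1,265)); 
cv2.imwrite("pics/c1.png",np.vstack([t,np.hstack([cv2.resize(hub,(220,200)),np.zeros((200,t.shape[1]-220,3),np.uint8)])]))
E
```

```text
top
yel [((np.int32(135), [300.6, 241.0], [79, 45, 14, 13]), array([0.5587, 0.0188, 0.045 ]))]
or [((np.int32(366), [269.8, 275.1], [42, 74, 25, 22]), array([0.4577, 0.1067, 0.037 ]))]
blu [((np.int32(390), [236.7, 245.4], [11, 43, 23, 25]), array([0.5428, 0.2062, 0.037 ]))]
rim ell ((268.30230712890625, 243.74644470214844), (93.40443420410156, 94.76364135742188), 69.55946350097656) [0.5487 0.113  0.045 ]
reader orange [((np.int32(112), [409.8, 282.2], [24, 22, 17, 19]), array([ 0.4453, -0.3035,  0.03  ]))]
pad dark [((np.int32(1070), [410.6, 278.6], [11, 9, 41, 42]), array([ 0.4569, -0.3094,  0.01  ]))]
scene
yel [((np.int32(174), [328.5, 251.3], [36, 65, 16, 14]), array([0.5613, 0.0183, 0.045 ]))]
or [((np.int32(397), [318.1, 212.5], [21, 22, 26, 23]), array([0.4584, 0.1082, 0.037 ]))]
blu [((np.int32(394), [367.1, 205.6], [68, 16, 30, 20]), array([0.5438, 0.208 , 0.037 ]))]
rim ell ((348.29150390625, 229.62274169921875), (86.73682403564453, 110.0006103515625), 95.15831756591797) [0.5579 0.1048 0.045 ]
reader orange [((np.int32(225), [202.1, 323.9], [24, 30, 25, 24]), array([ 0.4584, -0.3168,  0.03  ]))]
pad dark [((np.int32(2143), [204.5, 327.8], [4, 16, 72, 64]), array([ 0.4593, -0.3137,  0.01  ]))]
```

View pics/c1.png

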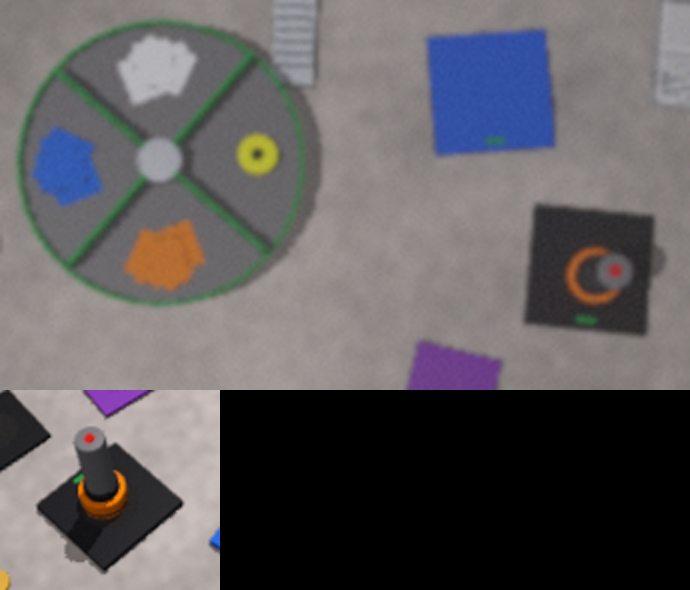

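The crop shows the hub at full-frame (268.3,243.3), the tag at about (301,241), the handle-top spot at about (420,280), and the reader near the middle of the larger black pad. I'll refine these in both views.

Run:
```python
from h import *
fs={n:ctrl.grab_frame(n) for n in ["top","scene"]}
for n,rp in [("top",(400,260,440,300)),("scene",(180,280,215,312))]:
    f=fs[n]; im=f["color"]
    b=blob(im,(0,120,60),(6,255,255),rp,2)+blob(im,(172,120,60),(180,255,255),rp,2)
    print(n,"red",[(x,ray(f,*x[1],.135).round(4)) for x in b])
f=fs["top"]
print("hub top",ray(f,268.3,243.2,.06))
c=[ray(f,215+u/3-.33,190+v/3-.33,.01) for u,v in [(536,206),(654,214),(647,334),(525,323)]]
print("pad",np.mean(c,0), [np.linalg.norm(c[i]-c[i-1]).round(3) for i in range(4)])
g=cv2.cvtColor(fs["scene"]["color"],cv2.COLOR_BGR2HSV)[200:245,325:375]
m=((g[...,1]<40)&(g[...,2]>130)).astype(np.uint8);n_,_,s,cc=cv2.connectedComponentsWithStats(m)
print([(s[i].tolist(),ray(fs["scene"],cc[i][0]+325,cc[i][1]+200,.06).round(4)) for i in range(1,n_) if s[i][4]>30])
```

```text
top red [((np.int32(9), [419.7, 279.9], [18, 19, 4, 3]), array([ 0.4478, -0.3123,  0.135 ]))]
scene red [((np.int32(19), [194.1, 293.6], [12, 12, 5, 4]), array([ 0.448 , -0.3106,  0.135 ]))]
hub top [0.54877911 0.11201078 0.06      ]
pad [ 0.45474852 -0.3120893   0.01      ] [np.float64(0.116), np.float64(0.117), np.float64(0.119), np.float64(0.121)]
[([0, 0, 50, 29, 621], array([0.5273, 0.129 , 0.06  ])), ([30, 29, 20, 16, 269], array([0.6124, 0.1013, 0.06  ])), ([0, 35, 25, 10, 190], array([0.5614, 0.0478, 0.06  ]))]
```

```bash
python3 -m jog '1 0.4 -0.4 0 0 0 0;1 0.4 -0.4 0 0 0 0;1 0.4 -0.4 0 0 0 0;1 0.4 -0.4 0 0 0 0;1 0.4 -0.4 0 0 0 0'; python3 -m jog '1 0.2 -0.5 0 0 0 0;1 0.2 -0.5 0 0 0 0;1 0.2 -0.5 0 0 0 0;1 0.2 -0.5 0 0 0 0;1 0.2 -0.5 0 0 0 0'
```

```text
time_s: 0.8
eef_pos: [0.3248, 0.3257, 0.2315]
ee_rot: [0.0, 0.141, 0.99, 0.0]
force: [0.5, 1.1, 0.3]
grip_width: 1.001
grip_force: 0.0
time_s: 1.3
eef_pos: [0.4169, 0.0932, 0.2315]
ee_rot: [0.0, 0.141, 0.99, 0.0]
force: [0.7, 0.5, 0.4]
grip_width: 1.002
grip_force: 0.0
```

```bash
python3 -m jog '1 0.062 -0.81 0 0 0 0;1 0.062 -0.81 0 0 0 0;1 0.062 -0.81 0 0 0 0;1 0.062 -0.81 0 0 0 0;1 0.062 -0.81 0 0 0 0'|head -2; python3 -m jog '1 0.023 -0.31 0 0 0 0;1 0.023 -0.31 0 0 0 0;1 0.023 -0.31 0 0 0 0;1 0.023 -0.31 0 0 0 0;1 0.023 -0.31 0 0 0 0'|head -3
python3 - <<'E'
from h import *
fs={n:ctrl.grab_frame(n) for n in ["wrist","scene"]}
f=fs["wrist"];R=np.array(f["R"]);print(-R.T@np.array(f["t"]),R.round(2).tolist(),ctrl.get_obs()["eef_pos"])
print([(x,ray(f,*x[1],.135).round(4)) for x in blob(f["color"],(0,120,60),(6,255,255),(0,0,640,480),20)])
cv2.imwrite("pics/w1.png",f["color"])
E
```

```text
time_s: 1.8
eef_pos: [0.4354, -0.1563, 0.2315]
time_s: 2.3
eef_pos: [0.4468, -0.3101, 0.2306]
ee_rot: [-0.001, 0.143, 0.99, 0.001]
[ 0.3677154  -0.28794005  0.37391004] [[0.28, 0.96, 0.0], [0.91, -0.27, 0.32], [0.31, -0.09, -0.95]] [ 0.44729397 -0.30829828  0.23137329]
[((np.int32(234), [313.3, 243.4], [305, 235, 18, 17]), array([ 0.4492, -0.3133,  0.135 ]))]
```

View pics/w1.png

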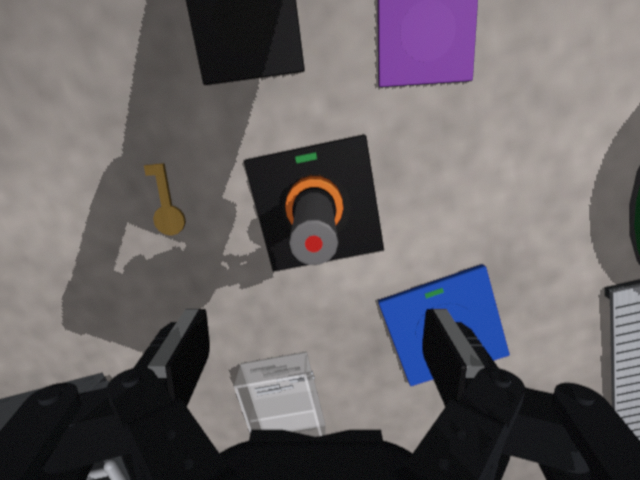

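The wrist view shows the reader's red spot at (313,243), with the reader between the open fingers. The pad corners are at (245,160), (366,135), (383,249) and (274,270).

Run:
```python
from h import *
f=ctrl.grab_frame("wrist");print(ctrl.get_obs()["eef_pos"])
b=blob(f["color"],(0,120,60),(6,255,255),(250,180,380,300),20);print([(x[1],ray(f,*x[1],.135).round(4)) for x in b])
print([(x,ray(f,x[2][0]+250+x[2][2]/2-.5,x[2][1]+160+x[2][2]/2-.5,.036).round(4)) for x in blob(f["color"],(8,150,80),(20,255,255),(250,160,380,300),100)])
c=[ray(f,u,v,.01) for u,v in [(245,160),(366,135),(383,249),(274,270)]]
print(np.mean(c,0),[np.linalg.norm(c[i]-c[i-1]).round(3) for i in range(4)])
```

```text
[ 0.4474291  -0.30797214  0.23163276]
[([310.5, 243.0], array([ 0.4492, -0.3133,  0.135 ]))]
[((np.int32(973), [313.4, 194.3], [33, 16, 59, 49]), array([ 0.4473, -0.3126,  0.036 ]))]
[ 0.45611894 -0.31023314  0.01      ] [np.float64(0.117), np.float64(0.118), np.float64(0.117), np.float64(0.117)]
```

```bash
python3 -m jog '1 0.002 -0.008 -0.09 0 0 0;1 0.002 -0.008 -0.18 0 0 0;1 0.002 -0.008 -0.25 0 0 0;1 0.002 -0.008 -0.29 0 0 0;1 0.002 -0.008 -0.29 0 0 0'; python3 -m jog '0.3 0 0 0 0 0 0;0.3 0 0 0 0 0 0;0.3 0 0 0 0 0 0;0.3 0 0 0 0 0 0;0.3 0 0 0 0 0 0' 60;  python3 -m jog '0.3 0 0 0 0 0 0;0.3 0 0 0 0 0 0;0.3 0 0 0 0 0 0' 60
```

```text
time_s: 2.95
eef_pos: [0.447, -0.3106, 0.0834]
ee_rot: [-0.003, 0.14, 0.99, 0.002]
force: [0.8, 0.7, 0.6]
grip_width: 0.997
grip_force: 0.0
time_s: 3.45
eef_pos: [0.449, -0.3133, 0.088]
ee_rot: [0.001, 0.141, 0.99, -0.0]
force: [-0.0, 1.9, 7.3]
grip_width: 0.384
grip_force: 59.0
time_s: 3.75
eef_pos: [0.449, -0.3133, 0.088]
ee_rot: [0.001, 0.141, 0.99, -0.0]
force: [0.7, 2.9, 6.9]
grip_width: 0.385
grip_force: 59.0
```

```bash
python3 -m jog '0.3 0 0 0.03 0 0 0;0.3 0 0 0.08 0 0 0;0.3 0 0 0.14 0 0 0;0.3 0 0 0.18 0 0 0;0.3 0 0 0.2 0 0 0' 60; python3 -m jog '0.3 0 0.03 0 0 0 0;0.3 0.002 0.1 0 0 0 0;0.3 0.004 0.19 0 0 0 0;0.3 0.006 0.28 0 0 0 0;0.3 0.008 0.37 0 0 0 0'|head -2;  python3 -m jog '0.3 0 0.09 0 0 0 0;0.3 0.002 0.18 0 0 0 0;0.3 0.004 0.27 0 0 0 0;0.3 0.004 0.36 0 0 0 0;0.3 0.004 0.42 0 0 0 0';  python3 -m jog '0.3 0 0.03 0 0 0 0;0.3 0 0.04 0 0 0 0;0.3 0 0.04 0 0 0 0'
python3 - <<'E'
from h import *
for n in ["scene","top"]:
    f=ctrl.grab_frame(n); cv2.imwrite(f"pics/{n}2.png",f["color"])
o=ctrl.get_obs();e=o["eef_pos"];print(o["time_s"],e)
E
```

```text
time_s: 4.25
eef_pos: [0.4486, -0.3137, 0.1893]
ee_rot: [0.002, 0.142, 0.99, -0.001]
force: [-0.3, 0.2, -2.3]
grip_width: 0.384
grip_force: 59.7
time_s: 4.75
eef_pos: [0.451, -0.1256, 0.1847]
time_s: 5.25
eef_pos: [0.4525, 0.085, 0.1848]
ee_rot: [-0.001, 0.14, 0.99, 0.0]
force: [0.3, -0.8, -2.1]
grip_width: 0.382
grip_force: 59.9
time_s: 5.55
eef_pos: [0.4534, 0.1023, 0.1853]
ee_rot: [-0.001, 0.141, 0.99, -0.0]
force: [1.1, -0.6, -1.9]
grip_width: 0.387
grip_force: 59.9
5.65 [0.45385565 0.10125099 0.18578898]
```

View pics/scene2.png

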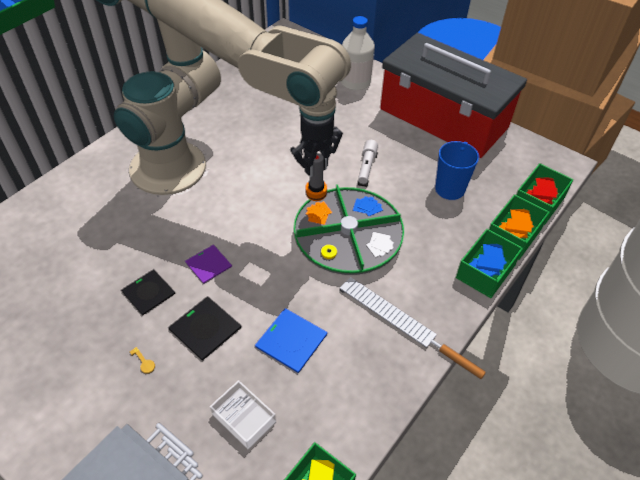

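View pics/top2.png

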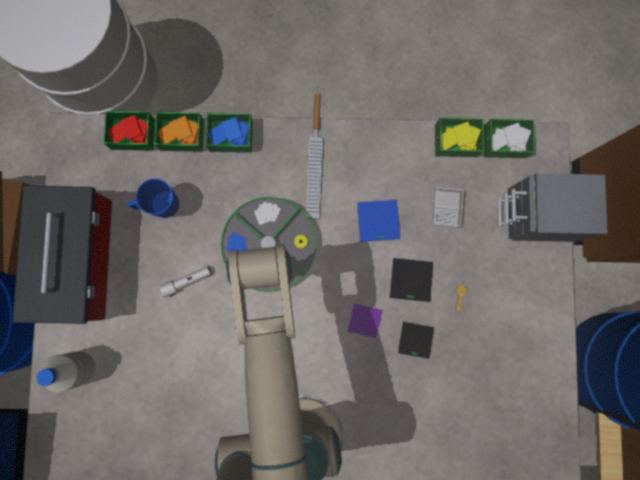

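The scene view shows the reader held upright above the orange tag, with its head at about (316,190) and the carousel fully visible. The pad at (205,327) is now empty. In the top view the arm hides the near side of the carousel, so I'll track with the scene camera.

```bash
cat >> h.py <<'E'
H=np.array([.550,.1125]); HS=np.array([.5525,.113])
def rows(C,ang,r,z,q=3):
    """print rows (5 per call) for TCP at H+r*(cos,sin); returns final commanded pose"""
    C=np.array(C,float)
    for i in range(0,len(ang),5):
        out=[]
        for a,rr,zz in zip(ang[i:i+5],r[i:i+5],z[i:i+5]):
            p=np.r_[H+rr*np.array([np.cos(a),np.sin(a)]),zz]; s=np.round((p-C)/.5,q); out.append(s)
        print("; ".join("0.3 %g %g %g 0 0 0"%tuple(s) for s in out)); C=C+out[-1]*.5
    print("C",C.round(4).tolist()); return C
COL={"yel":((22,120,120),(34,255,255)),"blu":((100,120,80),(125,255,255)),"whi":((0,0,185),(180,40,255))}
def angs(f):
    im=f["color"]; res={}
    for c,(lo,hi) in COL.items():
        for n,u,b in blob(im,lo,hi,(285,180,412,275),60):
            p=ray(f,*u,.045 if c=="yel" else .037)[:2]-HS
            if .07<np.hypot(*p)<.115: res[c]=(int(n),float(np.degrees(np.arctan2(p[1],p[0])).round(1)),float(np.hypot(*p).round(3)))
    return res
E
python3 - <<'E'
from h import *
f=ctrl.grab_frame("scene"); print(angs(f),ctrl.get_obs()["eef_pos"])
st=[3,5,5,3,2, 2,2,2,2,2.5, 3.2,4,4.8,5.6,6.4, 7.1,7.6,8,8,8, 5,3,2,2,3]
a=np.radians(186+np.cumsum(st)); z=[.125]*21+[.137,.15,.157,.157]
print("start",H+.095*np.array([np.cos(np.radians(186)),np.sin(np.radians(186))]))
rows([.4555,.1025,.125],a,[.095]*25,z)
E
```

```text
{'yel': (175, -84.6, 0.095), 'blu': (394, 95.2, 0.095), 'whi': (451, 6.2, 0.091)} [0.4540112  0.10107333 0.18596373]
start [0.45552042 0.1025698 ]
0.3 0.001 -0.01 0 0 0 0; 0.3 0.005 -0.026 0 0 0 0; 0.3 0.009 -0.042 0 0 0 0; 0.3 0.013 -0.051 0 0 0 0; 0.3 0.015 -0.057 0 0 0 0
0.3 0.003 -0.006 0 0 0 0; 0.3 0.006 -0.012 0 0 0 0; 0.3 0.009 -0.018 0 0 0 0; 0.3 0.013 -0.024 0 0 0 0; 0.3 0.017 -0.031 0 0 0 0
0.3 0.007 -0.008 0 0 0 0; 0.3 0.015 -0.018 0 0 0 0; 0.3 0.026 -0.03 0 0 0 0; 0.3 0.04 -0.042 0 0 0 0; 0.3 0.058 -0.054 0 0 0 0
0.3 0.021 -0.011 0 0 0 0; 0.3 0.044 -0.02 0 0 0 0; 0.3 0.07 -0.026 0 0 0 0; 0.3 0.096 -0.028 0 0 0 0; 0.3 0.123 -0.027 0 0 0 0
0.3 0.016 0.003 0 0 0 0; 0.3 0.026 0.006 0.024 0 0 0; 0.3 0.032 0.007 0.05 0 0 0; 0.3 0.038 0.01 0.064 0 0 0; 0.3 0.048 0.013 0.064 0 0 0
C [0.586, 0.0245, 0.157]
```

```bash
python3 -m jog '0.3 0.003 0.003 -0.04 0 0 0;0.3 0.003 0.003 -0.08 0 0 0;0.3 0.003 0.003 -0.11 0 0 0;0.3 0.003 0.003 -0.122 0 0 0;0.3 0.003 0.003 -0.122 0 0 0'
python3 -m jog '0.3 0.001 -0.01 0 0 0 0; 0.3 0.005 -0.026 0 0 0 0; 0.3 0.009 -0.042 0 0 0 0; 0.3 0.013 -0.051 0 0 0 0; 0.3 0.015 -0.057 0 0 0 0'
python3 - <<'E'
from h import *
f=ctrl.grab_frame("scene"); print(angs(f))
E
```

```text
time_s: 6.2
eef_pos: [0.4553, 0.1027, 0.1247]
ee_rot: [-0.001, 0.142, 0.99, -0.0]
force: [0.1, -0.6, -2.0]
grip_width: 0.387
grip_force: 60.0
time_s: 6.7
eef_pos: [0.4635, 0.0742, 0.1256]
ee_rot: [0.0, 0.142, 0.99, 0.0]
force: [0.1, 0.8, -3.8]
grip_width: 0.386
grip_force: 60.0
{'yel': (177, -84.6, 0.095), 'blu': (394, 95.2, 0.095), 'whi': (453, 6.2, 0.091)}
```

```bash
python3 -m jog '0.3 0.003 -0.006 0 0 0 0; 0.3 0.006 -0.012 0 0 0 0; 0.3 0.009 -0.018 0 0 0 0; 0.3 0.013 -0.024 0 0 0 0; 0.3 0.017 -0.031 0 0 0 0'
python3 -m jog '0.3 0.007 -0.008 0 0 0 0; 0.3 0.015 -0.018 0 0 0 0; 0.3 0.026 -0.03 0 0 0 0; 0.3 0.04 -0.042 0 0 0 0; 0.3 0.058 -0.054 0 0 0 0'
python3 -m jog '0.3 0.021 -0.011 0 0 0 0; 0.3 0.044 -0.02 0 0 0 0; 0.3 0.07 -0.026 0 0 0 0; 0.3 0.096 -0.028 0 0 0 0; 0.3 0.123 -0.027 0 0 0 0'
python3 -m jog '0.3 0.016 0.003 0 0 0 0; 0.3 0.026 0.006 0.024 0 0 0; 0.3 0.032 0.007 0.05 0 0 0; 0.3 0.038 0.01 0.062 0 0 0'
python3 - <<'E'
from h import *
import json
for i in range(3):
    t=ctrl.get_obs()["time_s"]; f=ctrl.grab_frame("scene"); print(t,angs(f),ctrl.get_obs()["eef_pos"].round(4))
E
```

```text
time_s: 7.25
eef_pos: [0.4718, 0.0594, 0.1253]
ee_rot: [-0.0, 0.141, 0.99, 0.0]
force: [0.1, -0.1, -1.2]
grip_width: 0.382
grip_force: 60.1
time_s: 7.75
eef_pos: [0.5013, 0.0317, 0.1253]
ee_rot: [-0.0, 0.142, 0.99, 0.0]
force: [-0.0, 0.9, -1.4]
grip_width: 0.384
grip_force: 60.1
time_s: 8.25
eef_pos: [0.5634, 0.0182, 0.1251]
ee_rot: [0.0, 0.142, 0.99, -0.0]
force: [0.4, 0.1, -1.9]
grip_width: 0.38
grip_force: 60.1
time_s: 8.65
eef_pos: [0.5822, 0.0239, 0.1591]
ee_rot: [0.002, 0.141, 0.99, 0.0]
force: [0.2, 1.0, -0.9]
grip_width: 0.383
grip_force: 60.1
8.65 {'yel': (172, 13.7, 0.095), 'blu': (309, -164.3, 0.096), 'whi': (281, 97.8, 0.097)} [0.5826 0.0241 0.1597]
8.7 {'yel': (166, 17.6, 0.095), 'blu': (352, -161.9, 0.095), 'whi': (228, 99.4, 0.097)} [0.5821 0.0241 0.1586]
8.75 {'yel': (160, 21.7, 0.095), 'blu': (371, -159.4, 0.095), 'whi': (182, 101.4, 0.096)} [0.5815 0.024  0.1574]
```

Run:
```python
from h import *
st=np.array([10,16,21,24,24,22,19,16,13,10]); a=np.radians(-71+np.cumsum(st))
rows([.581,.023,.156],a,np.linspace(.0945,.095,10),[.155]*10)
```

```text
0.3 0.03 0.014 -0.002 0 0 0; 0.3 0.072 0.045 -0.002 0 0 0; 0.3 0.111 0.102 -0.002 0 0 0; 0.3 0.127 0.179 -0.002 0 0 0; 0.3 0.111 0.256 -0.002 0 0 0
0.3 -0.041 0.059 0 0 0 0; 0.3 -0.093 0.095 0 0 0 0; 0.3 -0.143 0.11 0 0 0 0; 0.3 -0.186 0.112 0 0 0 0; 0.3 -0.219 0.107 0 0 0 0
C [0.527, 0.2045, 0.155]
```

```bash
python3 -m jog '0.3 0.03 0.014 -0.002 0 0 0; 0.3 0.072 0.045 -0.002 0 0 0; 0.3 0.111 0.102 -0.002 0 0 0; 0.3 0.127 0.179 -0.002 0 0 0; 0.3 0.111 0.256 -0.002 0 0 0'
python3 -m jog '0.3 -0.041 0.059 0 0 0 0; 0.3 -0.093 0.095 0 0 0 0; 0.3 -0.143 0.11 0 0 0 0; 0.3 -0.186 0.112 0 0 0 0; 0.3 -0.219 0.107 0 0 0 0'
cat >> h.py <<'E'
OFF={"yel":0,"blu":179.8,"whi":90.8}; FULL={"yel":175,"blu":394,"whi":451}
def look(show=True):
    o=ctrl.get_obs(); f=ctrl.grab_frame("scene"); d=angs(f); e=o["eef_pos"]
    print(round(o["time_s"],3),d,"tag:",{c:round((v[1]-OFF[c])%360,1) for c,v in d.items()},"head ang",np.degrees(np.arctan2(e[1]-H[1],e[0]-H[0])).round(1)%360,e.round(4)); return f
E
python3 - <<'E'
from h import *
f=look(); cv2.imwrite("pics/s3.png",f["color"])
cv2.imwrite("pics/s3c.png",cv2.resize(f["color"][80:290,260:440],None,fx=2.8,fy=2.8))
E
```

```text
time_s: 9.3
eef_pos: [0.6372, 0.1526, 0.1541]
ee_rot: [-0.0, 0.142, 0.99, -0.0]
force: [-0.5, 0.2, -1.8]
grip_width: 0.386
grip_force: 60.2
time_s: 9.8
eef_pos: [0.5254, 0.2059, 0.1548]
ee_rot: [-0.001, 0.141, 0.99, -0.0]
force: [0.6, -0.6, -1.2]
grip_width: 0.387
grip_force: 60.1
9.8 {'yel': (109, 104.7, 0.091), 'blu': (461, -76.3, 0.09), 'whi': (385, -169.2, 0.095)} tag: {'yel': 104.7, 'blu': 103.9, 'whi': 100.0} head ang 104.8 [0.5254 0.2059 0.1548]
```

View pics/s3c.png

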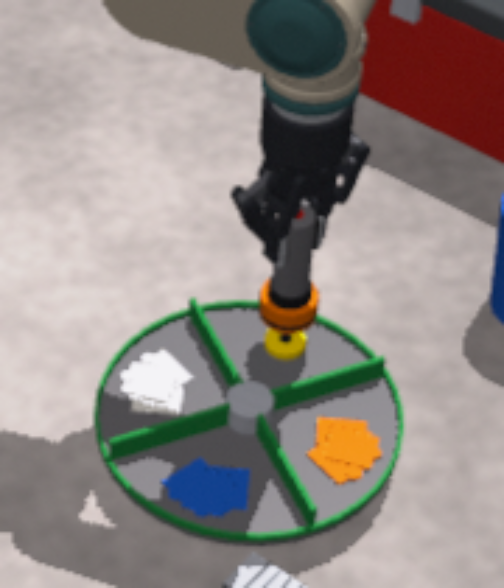

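The crop shows the reader head at about (316,190) right over the yellow tag. The head is at 104.8° and the tag at about 104.3°, so following has begun.

```bash
cat >> h.py <<'E'
def track(C,th,w,dec,n):
    t=np.arange(1,n+1)*.1; a=np.radians(th+w*t-dec*t*t/2); print("end",np.degrees(a[-1]).round(1)%360, "w",w-dec*n*.1); rows(C,a,[.095]*n,[.155]*n)
E
python3 - <<'E'
from h import *
track([.527,.2045,.155],108.2,78.3,3.5,10)
E
```

```text
end 184.8 w 74.8
0.3 -0.037 -0.013 0 0 0 0; 0.3 -0.06 -0.026 0 0 0 0; 0.3 -0.08 -0.042 0 0 0 0; 0.3 -0.098 -0.06 0 0 0 0; 0.3 -0.113 -0.08 0 0 0 0
0.3 -0.013 -0.022 0 0 0 0; 0.3 -0.022 -0.046 0 0 0 0; 0.3 -0.028 -0.07 0 0 0 0; 0.3 -0.031 -0.095 0 0 0 0; 0.3 -0.03 -0.12 0 0 0 0
C [0.4555, 0.1045, 0.155]
```

```bash
python3 -m jog '0.3 -0.037 -0.013 0 0 0 0; 0.3 -0.06 -0.026 0 0 0 0; 0.3 -0.08 -0.042 0 0 0 0; 0.3 -0.098 -0.06 0 0 0 0; 0.3 -0.113 -0.08 0 0 0 0'|head -2
python3 -m jog '0.3 -0.013 -0.022 0 0 0 0; 0.3 -0.022 -0.046 0 0 0 0; 0.3 -0.028 -0.07 0 0 0 0; 0.3 -0.031 -0.095 0 0 0 0; 0.3 -0.03 -0.12 0 0 0 0'|head -2
python3 - <<'E'
from h import *
f=look()
E
```

```text
time_s: 10.35
eef_pos: [0.4702, 0.1649, 0.1551]
time_s: 10.85
eef_pos: [0.4557, 0.1042, 0.1554]
10.85 {'yel': (109, -172.8, 0.092), 'blu': (445, 4.6, 0.091), 'whi': (466, -87.1, 0.089)} tag: {'yel': 187.2, 'blu': 184.8, 'whi': 182.1} head ang 185.0 [0.4557 0.1042 0.1554]
```

Run:
```python
from h import *
track([.4555,.1045,.155],189.2,75.6,3.3,15)
```

```text
end 298.9 w 70.64999999999999
0.3 0.007 -0.039 0 0 0 0; 0.3 0.016 -0.062 0 0 0 0; 0.3 0.027 -0.084 0 0 0 0; 0.3 0.042 -0.104 0 0 0 0; 0.3 0.058 -0.122 0 0 0 0
0.3 0.019 -0.016 0 0 0 0; 0.3 0.04 -0.029 0 0 0 0; 0.3 0.062 -0.039 0 0 0 0; 0.3 0.085 -0.046 0 0 0 0; 0.3 0.108 -0.051 0 0 0 0
0.3 0.024 -0.001 0 0 0 0; 0.3 0.048 0.001 0 0 0 0; 0.3 0.071 0.005 0 0 0 0; 0.3 0.094 0.013 0 0 0 0; 0.3 0.115 0.023 0 0 0 0
C [0.596, 0.0295, 0.155]
```

```bash
python3 -m jog '0.3 0.007 -0.039 0 0 0 0; 0.3 0.016 -0.062 0 0 0 0; 0.3 0.027 -0.084 0 0 0 0; 0.3 0.042 -0.104 0 0 0 0; 0.3 0.058 -0.122 0 0 0 0'|head -2
python3 -m jog '0.3 0.019 -0.016 0 0 0 0; 0.3 0.04 -0.029 0 0 0 0; 0.3 0.062 -0.039 0 0 0 0; 0.3 0.085 -0.046 0 0 0 0; 0.3 0.108 -0.051 0 0 0 0'|head -2
python3 -m jog '0.3 0.024 -0.001 0 0 0 0; 0.3 0.048 0.001 0 0 0 0; 0.3 0.071 0.005 0 0 0 0; 0.3 0.094 0.013 0 0 0 0; 0.3 0.115 0.023 0 0 0 0'|head -2
python3 - <<'E'
from h import *
f=look()
E
```

```text
time_s: 11.4
eef_pos: [0.4854, 0.0436, 0.1553]
time_s: 11.9
eef_pos: [0.5397, 0.0185, 0.1551]
time_s: 12.4
eef_pos: [0.5973, 0.0303, 0.1548]
12.4 {'yel': (116, -66.4, 0.102), 'whi': (445, 25.1, 0.092)} tag: {'yel': 293.6, 'whi': 294.3} head ang 299.9 [0.5973 0.0303 0.1548]
```

```bash
cat >> h.py <<'E'
def wallfit(f,guess,im=None):
    im=f["color"] if im is None else im
    g=cv2.inRange(cv2.cvtColor(im,cv2.COLOR_BGR2HSV),(50,80,20),(85,255,255))//255
    best=[]
    r=np.arange(.03,.13,.004)
    def px(a,z,off): 
        d=np.array([np.cos(a),np.sin(a)]);n=np.array([-d[1],d[0]])
        return np.array([proj(f,np.r_[HS+q*d+off*n,z]) for q in r])
    smp=lambda p:cv2.remap(g.astype(np.float32),p[:,0].astype(np.float32)[None],p[:,1].astype(np.float32)[None],1)[0].sum()
    for th in np.arange(guess-12,guess+12.1,.5):
        s=0
        for k in range(4):
            a=np.radians(th+45+90*k)
            for z in (.06,.05,.04): s+=smp(px(a,z,0))
            s-=.75*(smp(px(a,.06,.006))+smp(px(a,.06,-.006))+smp(px(a,.036,.008))+smp(px(a,.036,-.008)))
        best.append(s)
    best=np.array(best);i=best.argmax(); w=np.clip(best-best.max()+6,0,None)
    return round(float((np.arange(guess-12,guess+12.1,.5)*w).sum()/w.sum()),1),best.max().round(1)
E
python3 - <<'E'
from h import *
f=look(); cv2.imwrite("pics/s4.png",f["color"])
for n,g in [("scene0",-84.6),("scene2",-84.6),("s3",104),("s4",298)]: print(n,wallfit(f,g,cv2.imread(f"pics/{n}.png")))
E
```

```text
12.45 {'yel': (114, -62.9, 0.102), 'whi': (443, 28.5, 0.092)} tag: {'yel': 297.1, 'whi': 297.7} head ang 300.6 [0.5981 0.0311 0.1547]
scene0 (-84.8, np.float32(130.8))
scene2 (-84.8, np.float32(131.2))
s3 (105.3, np.float32(127.6))
s4 (297.6, np.float32(99.4))
```

Run:
```python
from h import *
track([.596,.0295,.155],301.1,68.3,3.3,15)
```

```text
end 39.80000000000001 w 63.349999999999994
0.3 0.025 0.016 0 0 0 0; 0.3 0.042 0.031 0 0 0 0; 0.3 0.057 0.048 0 0 0 0; 0.3 0.069 0.066 0 0 0 0; 0.3 0.08 0.085 0 0 0 0
0.3 0.008 0.021 0 0 0 0; 0.3 0.014 0.042 0 0 0 0; 0.3 0.017 0.063 0 0 0 0; 0.3 0.018 0.085 0 0 0 0; 0.3 0.016 0.107 0 0 0 0
0.3 -0.004 0.021 0 0 0 0; 0.3 -0.01 0.041 0 0 0 0; 0.3 -0.019 0.061 0 0 0 0; 0.3 -0.03 0.079 0 0 0 0; 0.3 -0.042 0.096 0 0 0 0
C [0.623, 0.1735, 0.155]
```

```bash
python3 -m jog '0.3 0.025 0.016 0 0 0 0; 0.3 0.042 0.031 0 0 0 0; 0.3 0.057 0.048 0 0 0 0; 0.3 0.069 0.066 0 0 0 0; 0.3 0.08 0.085 0 0 0 0'|head -2
python3 -m jog '0.3 0.008 0.021 0 0 0 0; 0.3 0.014 0.042 0 0 0 0; 0.3 0.017 0.063 0 0 0 0; 0.3 0.018 0.085 0 0 0 0; 0.3 0.016 0.107 0 0 0 0'|head -2
python3 -m jog '0.3 -0.004 0.021 0 0 0 0; 0.3 -0.01 0.041 0 0 0 0; 0.3 -0.019 0.061 0 0 0 0; 0.3 -0.03 0.079 0 0 0 0; 0.3 -0.042 0.096 0 0 0 0'|head -2
python3 - <<'E'
from h import *
f=look(); cv2.imwrite("pics/s5.png",f["color"]); print(wallfit(f,40))
E
```

```text
time_s: 13.0
eef_pos: [0.6365, 0.0734, 0.1552]
time_s: 13.5
eef_pos: [0.6441, 0.1274, 0.1553]
time_s: 14.0
eef_pos: [0.6226, 0.1751, 0.1554]
14.0 {'yel': (125, 35.9, 0.094), 'blu': (425, -144.3, 0.092), 'whi': (394, 127.2, 0.097)} tag: {'yel': 35.9, 'blu': 35.9, 'whi': 36.4} head ang 40.8 [0.6226 0.1751 0.1554]
(38.4, np.float32(123.9))
```

Run:
```python
from h import *
track([.623,.1735,.155],39.9,60.5,4,15)
```

```text
end 126.2 w 54.5
0.3 -0.014 0.015 0 0 0 0; 0.3 -0.029 0.028 0 0 0 0; 0.3 -0.045 0.039 0 0 0 0; 0.3 -0.062 0.048 0 0 0 0; 0.3 -0.08 0.056 0 0 0 0
0.3 -0.018 0.006 0 0 0 0; 0.3 -0.037 0.01 0 0 0 0; 0.3 -0.056 0.012 0 0 0 0; 0.3 -0.075 0.012 0 0 0 0; 0.3 -0.094 0.01 0 0 0 0
0.3 -0.018 -0.004 0 0 0 0; 0.3 -0.036 -0.009 0 0 0 0; 0.3 -0.053 -0.016 0 0 0 0; 0.3 -0.069 -0.025 0 0 0 0; 0.3 -0.084 -0.035 0 0 0 0
C [0.494, 0.189, 0.155]
```

```bash
python3 -m jog '0.3 -0.014 0.015 0 0 0 0; 0.3 -0.029 0.028 0 0 0 0; 0.3 -0.045 0.039 0 0 0 0; 0.3 -0.062 0.048 0 0 0 0; 0.3 -0.08 0.056 0 0 0 0'|head -2
python3 -m jog '0.3 -0.018 0.006 0 0 0 0; 0.3 -0.037 0.01 0 0 0 0; 0.3 -0.056 0.012 0 0 0 0; 0.3 -0.075 0.012 0 0 0 0; 0.3 -0.094 0.01 0 0 0 0'|head -2
python3 -m jog '0.3 -0.018 -0.004 0 0 0 0; 0.3 -0.036 -0.009 0 0 0 0; 0.3 -0.053 -0.016 0 0 0 0; 0.3 -0.069 -0.025 0 0 0 0; 0.3 -0.084 -0.035 0 0 0 0'|head -2
python3 - <<'E'
from h import *
f=look(); cv2.imwrite("pics/s6.png",f["color"]); print(wallfit(f,125))
E
```

```text
time_s: 14.55
eef_pos: [0.5824, 0.2027, 0.1554]
time_s: 15.05
eef_pos: [0.5354, 0.2073, 0.1554]
time_s: 15.55
eef_pos: [0.4936, 0.1894, 0.1553]
15.55 {'yel': (116, 131.5, 0.091), 'blu': (466, -50.3, 0.09), 'whi': (129, -156.5, 0.095)} tag: {'yel': 131.5, 'blu': 129.9, 'whi': 112.7} head ang 126.3 [0.4936 0.1894 0.1553]
(130.8, np.float32(126.3))
```

Run:
```python
from h import *
track([.494,.189,.155],133.4,57.6,3.2,15)
```

```text
end 216.2 w 52.8
0.3 -0.032 -0.029 0 0 0 0; 0.3 -0.043 -0.044 0 0 0 0; 0.3 -0.053 -0.06 0 0 0 0; 0.3 -0.062 -0.076 0 0 0 0; 0.3 -0.068 -0.094 0 0 0 0
0.3 -0.005 -0.018 0 0 0 0; 0.3 -0.009 -0.036 0 0 0 0; 0.3 -0.01 -0.054 0 0 0 0; 0.3 -0.01 -0.072 0 0 0 0; 0.3 -0.007 -0.09 0 0 0 0
0.3 0.003 -0.018 0 0 0 0; 0.3 0.009 -0.035 0 0 0 0; 0.3 0.016 -0.051 0 0 0 0; 0.3 0.024 -0.067 0 0 0 0; 0.3 0.034 -0.081 0 0 0 0
C [0.4735, 0.0565, 0.155]
```

```bash
python3 -m jog '0.3 -0.032 -0.029 0 0 0 0; 0.3 -0.043 -0.044 0 0 0 0; 0.3 -0.053 -0.06 0 0 0 0; 0.3 -0.062 -0.076 0 0 0 0; 0.3 -0.068 -0.094 0 0 0 0'|head -2
python3 -m jog '0.3 -0.005 -0.018 0 0 0 0; 0.3 -0.009 -0.036 0 0 0 0; 0.3 -0.01 -0.054 0 0 0 0; 0.3 -0.01 -0.072 0 0 0 0; 0.3 -0.007 -0.09 0 0 0 0'|head -2
python3 -m jog '0.3 0.003 -0.018 0 0 0 0; 0.3 0.009 -0.035 0 0 0 0; 0.3 0.016 -0.051 0 0 0 0; 0.3 0.024 -0.067 0 0 0 0; 0.3 0.034 -0.081 0 0 0 0'|head -2
python3 - <<'E'
from h import *
f=look(); cv2.imwrite("pics/s7.png",f["color"]); print(wallfit(f,215))
cv2.imwrite("pics/s7c.png",cv2.resize(f["color"][80:290,260:440],None,fx=2.8,fy=2.8))
E
```

```text
time_s: 16.1
eef_pos: [0.4601, 0.1423, 0.1554]
time_s: 16.6
eef_pos: [0.4567, 0.0971, 0.1553]
time_s: 17.1
eef_pos: [0.4741, 0.0567, 0.1553]
17.1 {'yel': (109, -140.8, 0.095), 'blu': (426, 36.1, 0.093), 'whi': (466, -55.4, 0.089)} tag: {'yel': 219.2, 'blu': 216.3, 'whi': 213.8} head ang 216.3 [0.4741 0.0567 0.1553]
(215.5, np.float32(119.1))
```

View pics/s7c.png

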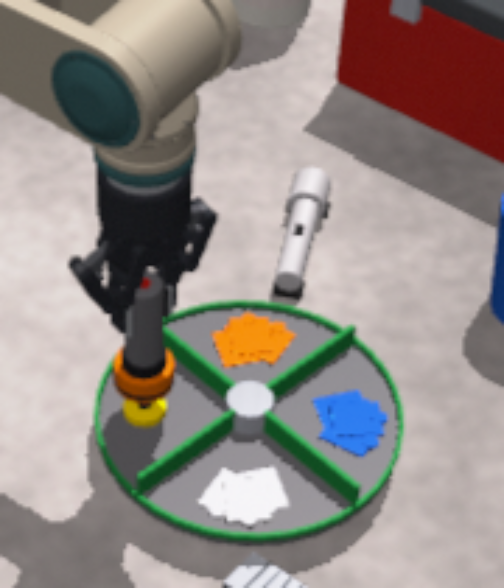

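The crop shows the reader upright over the yellow tag, which is just visible under the head at about (311,226). The tag is at about 215.8° and the head at 216.3°.

Run:
```python
from h import *
track([.4735,.0565,.155],218.5,52.3,3.2,15)
```

```text
end 293.3 w 47.5
0.3 0.016 -0.019 0 0 0 0; 0.3 0.028 -0.031 0 0 0 0; 0.3 0.041 -0.042 0 0 0 0; 0.3 0.056 -0.051 0 0 0 0; 0.3 0.07 -0.059 0 0 0 0
0.3 0.016 -0.007 0 0 0 0; 0.3 0.032 -0.012 0 0 0 0; 0.3 0.048 -0.016 0 0 0 0; 0.3 0.064 -0.018 0 0 0 0; 0.3 0.08 -0.019 0 0 0 0
0.3 0.017 0 0 0 0 0; 0.3 0.033 0.002 0 0 0 0; 0.3 0.048 0.005 0 0 0 0; 0.3 0.064 0.01 0 0 0 0; 0.3 0.078 0.016 0 0 0 0
C [0.5875, 0.0255, 0.155]
```

```bash
python3 -m jog '0.3 0.016 -0.019 0 0 0 0; 0.3 0.028 -0.031 0 0 0 0; 0.3 0.041 -0.042 0 0 0 0; 0.3 0.056 -0.051 0 0 0 0; 0.3 0.07 -0.059 0 0 0 0'|head -2
python3 -m jog '0.3 0.016 -0.007 0 0 0 0; 0.3 0.032 -0.012 0 0 0 0; 0.3 0.048 -0.016 0 0 0 0; 0.3 0.064 -0.018 0 0 0 0; 0.3 0.08 -0.019 0 0 0 0'|head -2
python3 -m jog '0.3 0.017 0 0 0 0 0; 0.3 0.033 0.002 0 0 0 0; 0.3 0.048 0.005 0 0 0 0; 0.3 0.064 0.01 0 0 0 0; 0.3 0.078 0.016 0 0 0 0'|head -2
python3 - <<'E'
from h import *
f=look(); cv2.imwrite("pics/s8.png",f["color"]); print(wallfit(f,292))
E
```

```text
time_s: 17.65
eef_pos: [0.5094, 0.0275, 0.1553]
time_s: 18.15
eef_pos: [0.5494, 0.0183, 0.1553]
time_s: 18.65
eef_pos: [0.5883, 0.0266, 0.1553]
18.65 {'yel': (117, -66.7, 0.102), 'blu': (118, 99.0, 0.097), 'whi': (444, 23.6, 0.092)} tag: {'yel': 293.3, 'blu': 279.2, 'whi': 292.8} head ang 294.1 [0.5883 0.0266 0.1553]
(293.0, np.float32(94.3))
```

Run:
```python
from h import *
track([.5875,.0255,.155],295.3,47,3.2,15)
```

```text
end 2.1999999999999886 w 42.2
0.3 0.02 0.009 0 0 0 0; 0.3 0.033 0.018 0 0 0 0; 0.3 0.045 0.027 0 0 0 0; 0.3 0.057 0.037 0 0 0 0; 0.3 0.067 0.048 0 0 0 0
0.3 0.01 0.011 0 0 0 0; 0.3 0.018 0.024 0 0 0 0; 0.3 0.026 0.036 0 0 0 0; 0.3 0.032 0.05 0 0 0 0; 0.3 0.037 0.063 0 0 0 0
0.3 0.005 0.014 0 0 0 0; 0.3 0.008 0.028 0 0 0 0; 0.3 0.01 0.042 0 0 0 0; 0.3 0.011 0.056 0 0 0 0; 0.3 0.011 0.07 0 0 0 0
C [0.645, 0.116, 0.155]
```

```bash
python3 -m jog '0.3 0.02 0.009 0 0 0 0; 0.3 0.033 0.018 0 0 0 0; 0.3 0.045 0.027 0 0 0 0; 0.3 0.057 0.037 0 0 0 0; 0.3 0.067 0.048 0 0 0 0'|head -2
python3 -m jog '0.3 0.01 0.011 0 0 0 0; 0.3 0.018 0.024 0 0 0 0; 0.3 0.026 0.036 0 0 0 0; 0.3 0.032 0.05 0 0 0 0; 0.3 0.037 0.063 0 0 0 0'|head -2
python3 - <<'E'
from h import *
look()
E
python3 -m jog '0.3 0 0 0.03 0 0 0; 0.3 0 0 0.07 0 0 0; 0.3 0 0 0.1 0 0 0; 0.3 0 0 0.12 0 0 0; 0.3 0 0 0.12 0 0 0'|head -2
python3 -m jog '0.3 -0.015 -0.03 0 0 0 0; 0.3 -0.04 -0.085 0 0 0 0; 0.3 -0.075 -0.16 0 0 0 0; 0.3 -0.11 -0.235 0 0 0 0; 0.3 -0.145 -0.31 0 0 0 0'|head -2
python3 -m jog '0.3 -0.035 -0.075 0 0 0 0; 0.3 -0.07 -0.15 0 0 0 0; 0.3 -0.105 -0.225 0 0 0 0; 0.3 -0.14 -0.3 0 0 0 0; 0.3 -0.175 -0.375 0 0 0 0'|head -2
python3 -m jog '0.3 -0.03 -0.06 0 0 0 0; 0.3 -0.045 -0.09 0 0 0 0; 0.3 -0.047 -0.1 0 0 0 0;0.3 -0.047 -0.1 0 0 0 0;0.3 -0.047 -0.1 0 0 0 0'|head -3
```

```text
time_s: 19.2
eef_pos: [0.6216, 0.0508, 0.1553]
time_s: 19.7
eef_pos: [0.6399, 0.0825, 0.1553]
19.7 {'yel': (120, -21.4, 0.1), 'blu': (398, 158.9, 0.095), 'whi': (84, 59.8, 0.111)} tag: {'yel': 338.6, 'blu': 339.1, 'whi': 329.0} head ang 341.6 [0.6399 0.0825 0.1553]
time_s: 20.25
eef_pos: [0.6404, 0.0817, 0.2179]
time_s: 20.75
eef_pos: [0.566, -0.0744, 0.2143]
time_s: 21.25
eef_pos: [0.4784, -0.2619, 0.2145]
time_s: 21.75
eef_pos: [0.4566, -0.3098, 0.215]
ee_rot: [-0.0, 0.141, 0.99, 0.0]
```

Run:
```python
from h import *
for n,roi in [("scene",(160,290,250,365)),("top",(380,250,440,310))]:
    f=ctrl.grab_frame(n); im=cv2.imread(f"pics/{n}2.png")
    x0,y0,x1,y1=roi; v=cv2.cvtColor(im[y0:y1,x0:x1],cv2.COLOR_BGR2HSV)[...,2]; m=(v<70).astype(np.uint8)
    c,_=cv2.findContours(m,0,2); c=max(c,key=cv2.contourArea); h=cv2.convexHull(c); q=cv2.approxPolyDP(h,5,True)[:,0]+[x0,y0]
    M=cv2.moments(h); u=[M["m10"]/M["m00"]+x0,M["m01"]/M["m00"]+y0]
    P=[ray(f,*p,.01) for p in q]
    print(n,q.tolist(),np.mean(P,0),ray(f,*u,.01),[np.linalg.norm(P[i]-P[i-1]).round(3) for i in range(len(P))])
```

```text
scene [[207, 297], [240, 327], [202, 360], [169, 327]] [ 0.45819688 -0.31243379  0.01      ] [ 0.45952532 -0.31411236  0.01      ] [np.float64(0.114), np.float64(0.118), np.float64(0.115), np.float64(0.119)]
top [[394, 259], [432, 263], [429, 300], [390, 296]] [ 0.45446907 -0.31133387  0.01      ] [ 0.45421307 -0.31088886  0.01      ] [np.float64(0.111), np.float64(0.114), np.float64(0.11), np.float64(0.116)]
```

```bash
python3 -m jog '0.3 0 0 -0.05 0 0 0;0.3 0 0 -0.12 0 0 0;0.3 0 0 -0.19 0 0 0;0.3 0 0 -0.23 0 0 0;0.3 0 0 -0.24 0 0 0'|head -4;python3 -m jog '0.3 0 0 -0.004 0 0 0;0.3 0 0 -0.008 0 0 0;0.3 0 0 -0.012 0 0 0;0.3 0 0 -0.013 0 0 0;0.3 0 0 -0.013 0 0 0'
```

```text
time_s: 22.35
eef_pos: [0.4553, -0.3089, 0.0923]
ee_rot: [-0.002, 0.141, 0.99, 0.001]
force: [-0.7, -0.6, -1.1]
time_s: 22.85
eef_pos: [0.4564, -0.3108, 0.0893]
ee_rot: [0.0, 0.141, 0.99, -0.0]
force: [0.3, 0.1, -1.3]
grip_width: 0.383
grip_force: 60.7
```

```bash
python3 -m jog '0.3 0 0 -0.001 0 0 0;0.3 0 0 -0.003 0 0 0;0.3 0 0 -0.004 0 0 0;0.3 0 0 -0.004 0 0 0'
```

```text
time_s: 23.25
eef_pos: [0.4565, -0.3108, 0.088]
ee_rot: [0.001, 0.141, 0.99, -0.0]
force: [-1.9, 2.4, 5.0]
grip_width: 0.384
grip_force: 61.6
```

```bash
python3 -m jog '0.45 0 0 0 0 0 0;0.55 0 0 0 0 0 0;0.7 0 0 0 0 0 0;1 0 0 0 0 0 0;1 0 0 0 0 0 0' 20; python3 -m jog '1 0 0 0 0 0 0;1 0 0 0 0 0 0;1 0 0 0.03 0 0 0;1 0 0 0.08 0 0 0;1 0 0 0.15 0 0 0'; python3 -m jog '1 0 0 0.06 0 0 0;1 0 0 0.12 0 0 0;1 0 0.05 0.15 0 0 0;1 0 0.12 0.15 0 0 0;1 0 0.2 0.15 0 0 0'; python3 -m jog '1 0 0.08 0 0 0 0;1 0 0.1 0 0 0 0;1 0 0.1 0 0 0 0;1 0 0.1 0 0 0 0'|head -3
python3 - <<'E'
from h import *
fs={n:ctrl.grab_frame(n) for n in ["top","scene"]}
for n,rp in [("top",(400,250,450,300)),("scene",(180,270,225,315))]:
    f=fs[n];print(n,[(x[1],ray(f,*x[1],.135).round(4)) for x in blob(f["color"],(0,120,60),(6,255,255),rp,2)])
cv2.imwrite("pics/end.png",np.hstack([cv2.resize(fs["scene"]["color"][150:480,0:400],(400,330)),cv2.resize(fs["top"]["color"][70:400,100:500],(400,330))]))
E
```

```text
time_s: 23.75
eef_pos: [0.4562, -0.3106, 0.0867]
ee_rot: [-0.0, 0.141, 0.99, 0.0]
force: [0.2, -0.6, -0.3]
grip_width: 0.994
grip_force: 0.0
time_s: 24.25
eef_pos: [0.4556, -0.3102, 0.1622]
ee_rot: [-0.001, 0.141, 0.99, 0.001]
force: [-0.6, -1.1, -0.2]
grip_width: 1.0
grip_force: 0.0
time_s: 24.75
eef_pos: [0.4562, -0.2102, 0.2387]
ee_rot: [0.001, 0.142, 0.99, -0.0]
force: [0.1, 0.8, -0.4]
grip_width: 1.001
grip_force: 0.0
time_s: 25.15
eef_pos: [0.4563, -0.1614, 0.2375]
ee_rot: [0.0, 0.142, 0.99, -0.0]
top [([418.7, 277.0], array([ 0.4557, -0.3095,  0.135 ]))]
scene [([197.7, 294.7], array([ 0.456 , -0.3078,  0.135 ]))]
```

View pics/end.png

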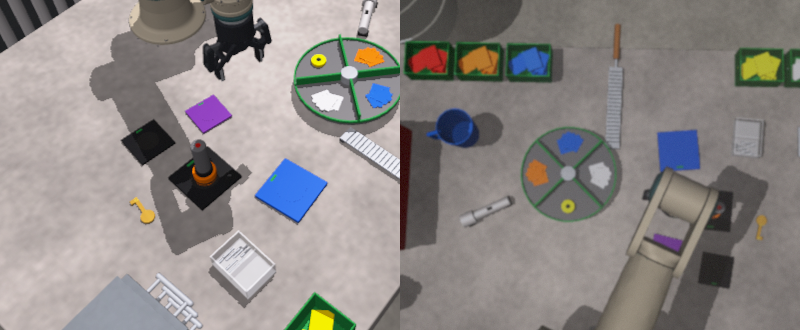

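The final picture shows the reader standing upright near the middle of the pad (head at about (204,173) in the left half). The gripper is clear and the other items have not moved.

```bash
python3 -c "
from cell import ctrl
print(ctrl.sign_off())"
```

```text
the job is handed in; nothing more can be done
None
```

The reader followed the coasting yellow tag for about 9.9 s (carousel at about 4.6 to 8.5 s per turn), now stands upright within about 4 mm of the middle of its pad, and the job is handed in; no verdict came back.

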